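# Stack the spice tray on its lower tray

## Task

Pick up the loose spice tray by its red handle and stack it on the lower tray, feeling for the place where all four corner lugs drop into the sockets so that it sits fully home and level. Be gentle: do not force it down or ram it sideways while the lugs are not in line, keep hold of the handle until the tray is home, and only then let go. Leave everything else on the worktop where it is.

Things in the scene. Friction and masses are not known exactly. Their poses are not given: they have to be found in the camera images.
- spice_tray: Loose upper tray of pale wood, 186 x 132 mm (its x, y), six small jars fixed in it, 0.5 to 0.8 kg with handle. Origin: its centre, at the level of the feet of its four corner lugs; x along the long side, z up. Flat underside at z = 10 mm, rim at 44 mm, jar tops at 63 mm. It starts standing on its lugs on the worktop. It fits either way round (half turn).
- tray_lug (a point): Foot of one of the upper tray's four dark square lugs, 14 x 14 mm, 10 mm long below the underside, at x = +-75 mm, y = +-48 mm of the tray; this is the one at +x, +y.
- handle_bar (a point): Centre of the tray's red handle: bar 124 mm long (tray's x), 16 wide, 16 high, over the tray's centre. It slides freely up and down with 6 mm of play: bar centre 98 mm above the lug feet when down, 104 when the tray hangs from it. While the tray stands and the handle is held within the play, only the tray's weight presses down; lower, the arm presses on it directly.
- lower_tray: Lower tray, darker wood, fixed to the worktop: open box 228 x 170 mm (its x, y), 50 high; origin at the centre of the BOX's underside, x along the long side. On it lies a plywood frame with the sockets, parallel to the box but stuck off its centre: 3 to 13 mm towards the box's +x (away from the robot) and up to 9 mm either way in y. This offset is not measured and differs every time: find it by feel or sight.
- deck_level (a point): Point over the BOX's centre (not the frame's) at the height of the frame's flat top, 66 mm above the worktop. Frame 200 x 146 mm; sockets 17 x 17 mm, 12 deep, at the frame's x = +-75, y = +-48 mm, each amid a 50 x 50 mm flat corner plate. Lugs standing on the frame: tray origin at this height. Lugs home: tray origin 10 mm lower, the tray's underside on the frame.
- crock: Bystander: white ceramic crock, 136 mm across, 177 mm high with its cork-rimmed lid; origin at the underside
- tumbler: Bystander: glass tumbler, 72 mm across, 105 mm high; origin at the underside
- spice_box: Bystander: small closed wooden spice box, 96 x 136 x 60 mm; origin at the underside
- scoop: Bystander: orange plastic scoop lying flat, about 180 mm long, 35 mm high; origin between bowl and handle at the underside
- mug: Bystander: blue mug, 82 mm across, 95 mm high; origin at the underside
- spare_jar: Bystander: storage jar, 70 mm across, 120 mm high; origin at the underside
- spoon: Bystander: wooden spoon, 240 mm long, lying flat; origin at the underside

How it is judged:
By the outcome, as a careful person would: the job done as asked, in the order asked, and still so for the second after the job is handed in, with the robot touching nothing.
It also fails if it takes over 64 s, if anything falls off the work surface, if the arm or the gripper's body presses on something with over 40 N, if the wrist force passes 120 N, or if a joint passes its speed limit or range.

## Robot

A 7-joint arm with a two-finger parallel gripper is mounted at the origin on the work surface. World frame = base frame: x ahead of the robot, y to its left, z up, the work surface at z = 0. Lengths are in mm, angles in rad, forces in N, time in s.
With the tool pointing down it reaches from about 400 to 875 mm from the base axis. Payload 19.3 kg.
Tool frame: the origin (TCP) lies on the mounting face of the last link; the fingertips stand 173 mm ahead of it and the grasp point (between the pads) lies 155 mm ahead of it (bot.nose_length is the distance from the TCP to the fingertips, in mm); z points along the fingers, y is the line along which they close (so a half turn about z gives the same grasp; the last joint's range is limited). The gripper opens to 85 mm and grips with 20 to 120 N. Pads are 22 mm wide; open, the fingers measure 114 mm over their backs; the gripper's body (76 mm by 85 mm) begins 54 mm behind the grasp point. The pads swing forward as they close: fully open they stand 13 mm farther back than shut.
Start: joints at [1.119, 0.521, -0.036, 1.599, 0.021, 1.021, -0.113], TCP at [232.843, -580.003, 404.691] pointing down, gripper open.
Joint ranges: [-2.91, 2.91], [-0.3, 2.13], [-1.5, 1.42], [0.17, 2.43], [-1.26, 4.41], [0.16, 1.93], [-2.52, 2.52]. Speed limits (rad/s): [1.89, 1.89, 2.39, 2.39, 3.01, 3.01, 3.01].

## Interface

Orientations are given as a unit quaternion [w, x, y, z].
In Python, from station import bot gives the robot as it stands.
- The arm moves only by the tool drive_tool, never from a script. Its arguments are lists of equal length, an entry for each row: "offset": the shift along the tool's x, y, z in mm, a list of three; "twist": the turn about the tool's z in rad. A call has 1 to 10 rows; each row is the pose to reach, as a shift and turn from the pose commanded when the call began, along the tool's axes at that moment; what a row does not reach only later rows make up. A row lasts 1/10 s, in which the tool goes at most 50 mm and 8.59 degrees, less where a joint would pass 70% of its speed; a pose out of reach is approached as far as the arm can. A call with a gripper value outside its range is refused whole. "fingers" is the opening, from 0 (shut) to 1 (fully open), set as the call begins (left out, the last holds). The fingers move at their own pace and stop on an object; "squeeze" is the grip in N (left out, the last holds). Time passes only in rows, so rows that repeat a pose let the fingers close. It gives the time, the measured TCP pose, the force, the opening and the grip force at its end, in the units of the state.
- bot.read_state(): the state, without advancing time (a new reading comes with each control period).
- bot.camera(name): name is "side" or "top"; returns a dict with "pixels" (420x560x3 uint8, red, green, blue), "range_z" (420x560 float32, mm along the optical axis (not along the pixel's ray), 0 where there is no reading), "intrinsics" (3x3 intrinsics, pixels), "position" and "rotation" of the camera in the world. Camera axes: x right, y down, z forward; pixel columns grow to the right and rows downward; lengths in mm; the calibration is good to about 2 mm. A picture is of the moment at which its call begins.
- bot.hand_in(): hands the job in; it is judged then, once.
Trained networks look in the newest picture that a camera, given by its name, has taken for a name from the list of things; names that differ only in an ending like _2 or _b are one class to them, and where a whole thing is asked for, a point or a joint stands for the part that bears it (a point fixed in the world has none). Each returns a list of dicts, best first, with "conf" (0 to 1); they miss things now and then, are a little off and sometimes report something else, mostly with a low value. They report only what shows in the picture. A call takes as long as a camera call.
- bot.recognise(target, camera): "rect" ([left, top, right, bottom] in pixels, round what is visible of it).
- bot.spot_point(target, camera): "at" ([column, row] in pixels: a listed point, or the origin of a listed thing).
The state is a dict: "clock": time; "joint_pos": joint angles; "joint_velocities": joint speeds; "joint_efforts": joint torques, N m; "tool_pos": TCP position; "ee_rot": TCP orientation; "wrist_force": force on the tool from outside, world axes, zero at the start; "torque": the same for the moment, N m; "grip_width": opening from 0.0 (shut) to 1.0 (fully open); "finger_force": force on a finger pad.
Only numpy, scipy, OpenCV 4.12 (cv2) and the standard library are available. Lean on these libraries where they do the work, as an engineer would, in place of code of your own. Each camera call takes 0.05 s, during which the arm holds its last target. There are 200 camera calls.

## Working session

There is one attempt and no reset: what is moved stays moved. The work goes in short steps, Python scripts to look and compute and a tool call to move; the robot and the scene stay as the last step left them, time stands still between calls to the robot, and variables do not carry over. Pictures are saved under pics/ and viewed, at most 10 in all, crops included, and the job is handed in when it is done.

Besides the shell and the picture viewer there is one more tool, called in YAML: its name, and indented under it one key for each argument. drive_tool: Moves the arm, as the interface text tells. Its arguments: {"type":"object","properties":{"offset":{"type":"array","items":{"type":"array","items":{"type":"number"}}},"twist":{"type":"array","items":{"type":"number"}},"fingers":{"type":"number"},"squeeze":{"type":"number"}},"required":["offset","twist"]}

```bash
mkdir -p pics
cat > h.py <<'E'
import numpy as np, cv2
from station import bot
def world(c,u,v,z=None):
    K=np.array(c["intrinsics"]);R=np.array(c["rotation"]);p=np.array(c["position"])
    if R.shape!=(3,3):
        from scipy.spatial.transform import Rotation as Ro
        R=Ro.from_quat(np.roll(R,-1)).as_matrix()
    r=np.linalg.inv(K)@np.array([u,v,1.]); d=R@r
    if z is None: return p+d*c["range_z"][int(round(v)),int(round(u))]
    return p+d*(z-p[2])/d[2]
def cloud(c):
    K=np.array(c["intrinsics"]);R=np.array(c["rotation"]);p=np.array(c["position"])
    v,u=np.mgrid[:420,:560]; r=np.stack([u,v,np.ones_like(u)],-1)@np.linalg.inv(K).T
    return (r*c["range_z"][...,None])@R.T+p
E
python3 - <<'E'
from h import *
s=bot.read_state();print({k:np.round(s[k],3) for k in s})
im=[]
for n in("top","side"):
    c=bot.camera(n);im.append(c["pixels"][...,::-1]);print(n,c["position"],np.round(c["rotation"],3).tolist())
    np.savez(f"{n}.npz",**c)
    for t in("spice_tray","lower_tray","crock","tumbler","spice_box","scoop","mug","spare_jar","spoon"):
        r=bot.recognise(t,n);print(t,[(np.round(q["rect"]),round(q["conf"],2)) for q in r[:2]])
    for t,z in(("handle_bar",98),("tray_lug",0),("deck_level",66),("lower_tray",0),("spice_tray",0)):
        r=bot.spot_point(t,n);print(t,[(np.round(q["at"],1),round(q["conf"],2),np.round(world(c,*q["at"],z))) for q in r[:2]])
    cv2.imwrite(f"pics/{n}0.png",im[-1])
E
```

```text
{'clock': np.float64(0.0), 'joint_pos': array([ 1.119,  0.522, -0.036,  1.6  ,  0.021,  1.021, -0.113]), 'joint_velocities': array([-0.002, -0.   , -0.001, -0.001, -0.001, -0.003, -0.001]), 'joint_efforts': array([ 1.0000e-03, -9.2711e+01,  1.9800e+00, -3.6993e+01,  1.8000e-02,
        8.0000e-03, -0.0000e+00]), 'tool_pos': array([ 232.815, -579.868,  404.117]), 'ee_rot': array([-0.001,  0.982,  0.19 , -0.   ]), 'wrist_force': array([-0.183,  0.061, -0.486]), 'torque': array([ 0.015, -0.032, -0.043]), 'finger_force': np.float64(0.0), 'grip_width': np.float64(1.002)}
top [ 232.33047211   22.10835732 1865.73879845] [0.069, -0.699, 0.709, -0.066]
spice_tray [(array([319., 206., 364., 266.]), 0.64)]
lower_tray [(array([208., 201., 262., 275.]), 0.94)]
crock [(array([255., 129., 295., 173.]), 0.65), (array([342., 221., 349., 249.]), 0.17)]
tumbler [(array([312., 138., 331., 165.]), 0.58)]
spice_box [(array([208., 146., 249., 172.]), 0.57), (array([396., 181., 433., 206.]), 0.47)]
scoop [(array([140., 209., 165., 258.]), 0.87), (array([256., 128., 294., 175.]), 0.41)]
mug [(array([394., 18
[... 880 characters left out ...]
)]
spice_box [(array([155., 212., 213., 258.]), 0.95)]
scoop [(array([161., 314., 228., 376.]), 0.98), (array([297., 171., 363., 219.]), 0.35)]
mug [(array([306., 135., 330., 164.]), 0.87)]
spare_jar [(array([260., 142., 280., 181.]), 0.7)]
spoon [(array([362., 165., 418., 185.]), 0.8)]
handle_bar [(array([326.7, 175.7]), 0.7, array([ 506., -204.,   98.]))]
tray_lug [(array([296.9, 199.4]), 0.9, array([ 593., -163.,    0.]))]
deck_level [(array([268.8, 248.8]), 0.68, array([507., 182.,  66.]))]
lower_tray [(array([275.8, 268.3]), 0.83, array([489., 177.,   0.])), (array([195.1, 347.1]), 0.45, array([522., 485.,   0.]))]
spice_tray [(array([327.7, 204.6]), 0.88, array([ 487., -185.,    0.]))]
```

Run:
```python
from h import *
out=[]
for n,(u0,v0,u1,v1) in(("top",(190,190,380,285)),("side",(200,130,380,310))):
    c=dict(np.load(n+".npz"));P=cloud(c);px=c["pixels"].astype(int)
    hsv=cv2.cvtColor(c["pixels"],cv2.COLOR_RGB2HSV)
    print(n,np.array(c["intrinsics"])[0,0])
    red=((hsv[...,0]<8)|(hsv[...,0]>172))&(hsv[...,1]>150)&(hsv[...,2]>70)
    k,l,st,_=cv2.connectedComponentsWithStats(red.astype(np.uint8));
    for i in np.argsort(-st[1:,4])[:3]+1:
        m=l==i;q=P[m];z=np.percentile(q[:,2],70)
        v,u=np.nonzero(m);w=np.array([world(c,a,b,104) for a,b in zip(u,v)])[:,:2].astype(np.float32)
        print(st[i],"zpct",np.round(np.percentile(q[:,2],[5,50,95])),"rect z104",cv2.minAreaRect(w))
    for name,(cx,cy),lo,hi in(("tray",(487,-186),35,60),("deck",(500,186),60,72),("box",(500,186),42,72)):
        m=(P[...,2]>lo)&(P[...,2]<hi)&(abs(P[...,0]-cx)<150)&(abs(P[...,1]-cy)<140)
        w=P[m];print(name,m.sum(),np.round(np.median(w,0)),cv2.minAreaRect(w[:,:2].astype(np.float32)))
    out.append(cv2.resize(c["pixels"][v0:v1,u0:u1,::-1],None,fx=780/(u1-u0) if n=="top" else 3.3,fy=780/(u1-u0) if n=="top" else 3.3,interpolation=cv2.INTER_CUBIC))
cv2.imwrite("pics/a.png",out[0]);cv2.imwrite("pics/b.png",out[1])
```

```text
Traceback (most recent call last):
  File "h.py", line 14, in cloud
    return (r*c["range_z"][...,None])@R.T+p
           ~~~~~~~~~~~~~~~~~~~~~~~~~~^~~~
ValueError: matmul: Input operand 1 has a mismatch in its core dimension 0, with gufunc signature (n?,k),(k,m?)->(n?,m?) (size 4 is different from 3)
```

View pics/side0.png

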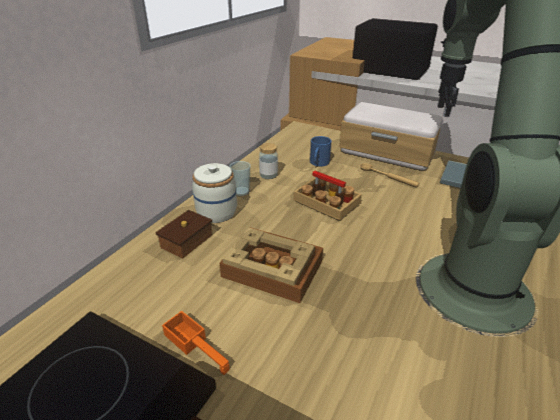

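The side view shows the loose tray with its red handle at about (328,178), the lower tray with its pale frame at (272,258), the crock and tumbler beyond at (215,190) and (240,178).

```bash
python3 - <<'E'
s=open('h.py').read()
s=s.replace('''def cloud(c):
    K=np.array(c["intrinsics"]);R=np.array(c["rotation"]);p''','''def cloud(c):
    from scipy.spatial.transform import Rotation as Ro
    K=np.array(c["intrinsics"]);R=np.array(c["rotation"]);R=R if R.shape==(3,3) else Ro.from_quat(np.roll(R,-1)).as_matrix();p''')
open('h.py','w').write(s)
E
python3 - <<'E'
from h import *
out=[]
for n,(u0,v0,u1,v1) in(("top",(190,190,380,285)),("side",(200,160,380,310))):
    c=dict(np.load(n+".npz"));P=cloud(c)
    hsv=cv2.cvtColor(c["pixels"],cv2.COLOR_RGB2HSV)
    print(n,np.array(c["intrinsics"])[0,0])
    red=((hsv[...,0]<8)|(hsv[...,0]>172))&(hsv[...,1]>150)&(hsv[...,2]>70)
    k,l,st,_=cv2.connectedComponentsWithStats(red.astype(np.uint8));
    for i in np.argsort(-st[1:,4])[:3]+1:
        m=l==i;q=P[m]
        v,u=np.nonzero(m);w=np.array([world(c,a,b,102) for a,b in zip(u,v)])[:,:2].astype(np.float32)
        print(st[i],"zpct",np.round(np.percentile(q[:,2],[5,50,95])),"rect",cv2.minAreaRect(w))
    for name,(cx,cy),lo,hi in(("tray",(487,-186),35,60),("deck",(500,186),60,72),("box",(500,186),42,72)):
        m=(P[...,2]>lo)&(P[...,2]<hi)&(abs(P[...,0]-cx)<150)&(abs(P[...,1]-cy)<140)
        w=P[m];print(name,m.sum(),np.round(np.median(w,0)),cv2.minAreaRect(w[:,:2].astype(np.float32)))
    out.append(cv2.resize(c["pixels"][v0:v1,u0:u1,::-1],None,fx=4,fy=4,interpolation=cv2.INTER_CUBIC))
cv2.imwrite("pics/a.png",out[0]);cv2.imwrite("pics/b.png",out[1])
E
```

```text
top 529.0869702805022
[339 216  10  36 169] zpct [ 98. 106. 113.] rect ((493.50408935546875, -184.87266540527344), (16.64388084411621, 122.32127380371094), 79.19213104248047)
[ 86 279   1   1   1] zpct [61. 61. 61.] rect ((354.1748962402344, 675.0611572265625), (0.0, 0.0), 0.0)
[ 74 281   1   1   1] zpct [58. 58. 58.] rect ((348.1763916015625, 714.5619506835938), (0.0, 0.0), 0.0)
tray 569 [ 491. -186.   46.] ((492.25775146484375, -185.35736083984375), (133.2437286376953, 187.5098419189453), 79.13584899902344)
deck 1183 [497. 197.  66.] ((493.59564208984375, 185.3123321533203), (224.06439208984375, 165.27532958984375), 4.516075611114502)
box 2063 [492. 185.  62.] ((494.148193359375, 186.2747039794922), (229.71392822265625, 170.72018432617188), 4.731913089752197)
side 395.0366467765029
[313 171  33  16 199] zpct [ 95. 105. 110.] rect ((493.4546813964844, -183.724609375), (34.53207778930664, 132.4560089111328), 78.99826049804688)
[343 196   9   6  37] zpct [24. 33. 40.] rect ((394.5060119628906, -96.77288055419922), (22.52686882019043, 27.824678421020508), 13.601455688476562)
[168 225   1   1   1] zpct [62. 62. 62.] rect ((776.5494995117188, 264.82818603515625), (0.0, 0.0), 0.0)
tray 763 [ 486. -152.   45.] ((494.58148193359375, -185.05715942382812), (138.06285095214844, 190.5670623779297), 78.6792221069336)
deck 1922 [493. 210.  67.] ((500.75482177734375, 193.83633422851562), (201.7524871826172, 150.28033447265625), 4.9022955894470215)
box 3270 [484. 204.  64.] ((496.2266540527344, 183.7273712158203), (229.3526611328125, 176.91470336914062), 4.757427215576172)
```

View pics/a.png

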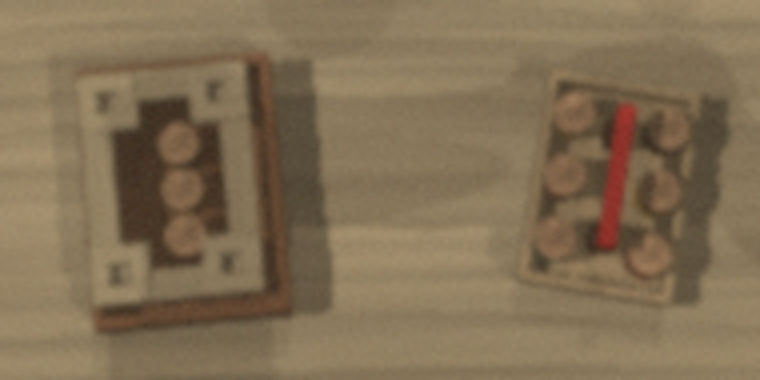

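View pics/b.png

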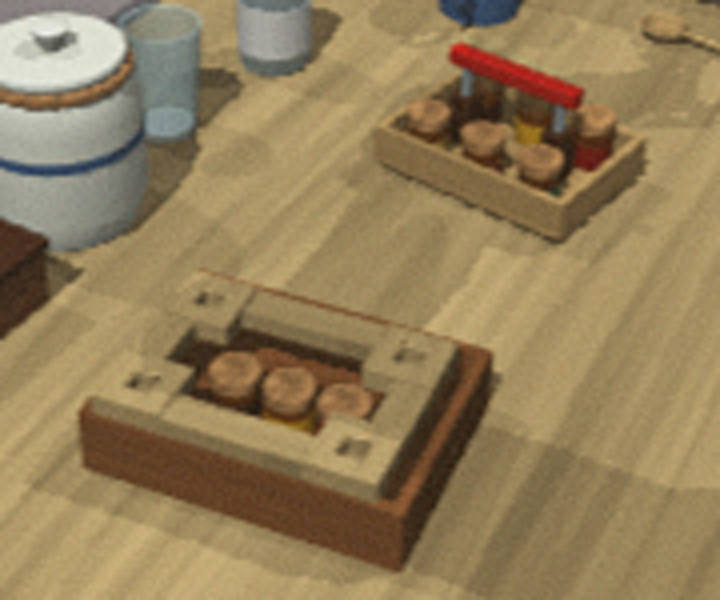

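The crops show four dark sockets on the pale frame (top-crop pixels ~(107,102), (214,92), (120,272), (231,262)), the frame shifted towards +x and +y, and the tray with its red bar at (616,177). Next I refine the frame centre by colour in both views.

Run:
```python
from h import *
from scipy.optimize import minimize
a=np.deg2rad(4.75);R=np.array([[np.cos(a),-np.sin(a)],[np.sin(a),np.cos(a)]])
for n in("top","side"):
    c=dict(np.load(n+".npz"));g=cv2.cvtColor(c["pixels"],cv2.COLOR_RGB2GRAY).astype(np.float32)
    # rectify deck plane z=66 at 0.5mm/px, box-axis aligned around (494,186); local x up to +-130,y +-100
    K=np.array(c["intrinsics"])
    co=np.array([[-130,-100],[130,-100],[130,100],[-130,100]])
    from scipy.spatial.transform import Rotation as Ro
    Rc=np.array(c["rotation"]);Rc=Rc if Rc.shape==(3,3) else Ro.from_quat(np.roll(Rc,-1)).as_matrix()
    W=np.c_[co@R.T+[494,186],np.full(4,66)]
    q=(W-c["position"])@Rc@K.T;q=(q[:,:2]/q[:,2:]).astype(np.float32)
    dst=((co+[130,100])*2).astype(np.float32)
    H=cv2.getPerspectiveTransform(q,dst)
    r=cv2.warpPerspective(c["pixels"],H,(520,400),flags=cv2.INTER_CUBIC)
    cv2.imwrite(f"pics/rect_{n}.png",r[...,::-1])
    g=cv2.cvtColor(r,cv2.COLOR_RGB2GRAY).astype(np.float32)
    g=cv2.GaussianBlur(g,(0,0),2)
    # template: 4 sockets (dark 17) amid light plates
    best=[]
    gi=cv2.boxFilter(g,-1,(34,34));go=cv2.boxFilter(g,-1,(80,80))
    d=go-gi
    for dx in np.arange(-2,16,.5):
        for dy in np.arange(-12,12.1,.5):
            s=[d[int(round((dy+100+sy)*2)),int(round((dx+130+sx)*2))] for sx in(-75,75) for sy in(-48,48)]
            best.append((sum(s),dx,dy))
    best.sort(reverse=True);
    dx,dy=best[0][1:];print(n,"sockets off",dx,dy,"world",R@[dx,dy]+[494,186],[tuple(np.round(b,1)) for b in best[:3]])
    # individual peaks
    for sx in(-75,75):
        for sy in(-48,48):
            x0,y0=int((dx+sx+130)*2),int((dy+sy+100)*2);w=d[y0-16:y0+17,x0-16:x0+17];i=np.unravel_index(w.argmax(),w.shape)
            print(sx,sy,(i[1]-16)/2+dx,(i[0]-16)/2+dy)
a=cv2.imread("pics/rect_top.png");b=cv2.imread("pics/rect_side.png")
cv2.imwrite("pics/rect.png",cv2.resize(np.vstack([a,b]),None,fx=.75,fy=.75))
```

```text
top sockets off 7.0 10.5 world [500.10647234 197.04359523] [(np.float64(80.8), np.float64(7.0), np.float64(10.5)), (np.float64(80.6), np.float64(6.5), np.float64(10.5)), (np.float64(80.5), np.float64(7.0), np.float64(11.0))]
-75 -48 7.0 11.5
-75 48 6.0 10.0
75 -48 7.5 11.0
75 48 7.0 10.0
side sockets off 8.0 6.5 world [501.43427067 193.14014143] [(np.float64(116.6), np.float64(8.0), np.float64(6.5)), (np.float64(116.2), np.float64(7.5), np.float64(6.5)), (np.float64(116.1), np.float64(8.0), np.float64(7.0))]
-75 -48 8.5 6.5
-75 48 7.5 7.0
75 -48 8.5 6.5
75 48 7.5 6.0
```

View pics/rect.png

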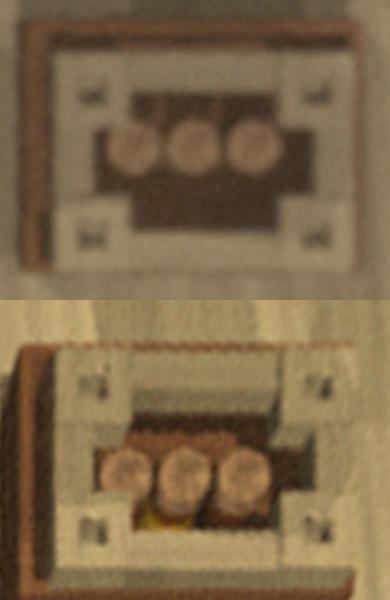

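drive_tool:
  offset:
    - [39, -27, 0]
    - [78, -54, 0]
    - [117, -81, 10]
    - [156, -108, 20]
    - [195, -135, 30]
    - [234, -162, 40]
    - [273, -189, 50]
    - [312, -216, 55]
    - [351, -243, 60]
    - [389, -269, 60]
  twist: [0.06, 0.12, 0.18, 0.24, 0.3, 0.36, 0.42, 0.48, 0.53, 0.572]
  fingers: 1
  squeeze: 60

```text
clock: 2.5
tool_pos: [494.4, -183.5, 344.3]
ee_rot: [-0.0, 0.995, -0.096, -0.0]
wrist_force: [0.4, -0.2, 0.4]
grip_width: 1.0
finger_force: 0.0
```

drive_tool:
  offset:
    - [0, 0, 0]
    - [0, 0, 0]
    - [0, 0, 0]
  twist: [0, 0, 0]

```text
clock: 2.8
tool_pos: [493.2, -186.3, 344.7]
ee_rot: [0.0, 0.995, -0.095, -0.0]
wrist_force: [-0.3, 0.5, 1.3]
grip_width: 0.999
finger_force: 0.0
```

drive_tool:
  offset:
    - [0, 0, 20]
    - [0, 0, 40]
    - [0, 0, 60]
    - [0, 0, 75]
    - [0, 0, 85]
    - [0, 0, 92]
    - [0, 0, 92]
  twist: [0, 0, 0, 0, 0, 0, 0]

```text
clock: 3.5
tool_pos: [493.3, -185.9, 252.3]
ee_rot: [-0.0, 0.995, -0.095, -0.0]
wrist_force: [0.5, -0.2, 0.1]
grip_width: 0.998
finger_force: 0.0
```

drive_tool:
  offset:
    - [0, 0, 0]
    - [0, 0, 0]
    - [0, 0, 0]
    - [0, 0, 0]
    - [0, 0, 0]
    - [0, 0, 0]
    - [0, 0, 0]
    - [0, 0, 0]
  twist: [0, 0, 0, 0, 0, 0, 0, 0]
  fingers: 0

```text
clock: 4.3
tool_pos: [493.7, -185.8, 252.8]
ee_rot: [0.0, 0.995, -0.095, 0.0]
wrist_force: [-0.0, -5.5, 0.8]
grip_width: 0.175
finger_force: 60.0
```

drive_tool:
  offset:
    - [0, 0, -3]
    - [0, 0, -6]
    - [0, 0, -9]
    - [0, 0, -15]
    - [0, 0, -30]
    - [0, 0, -50]
    - [0, 0, -70]
    - [0, 0, -88]
    - [0, 0, -100]
    - [0, 0, -100]
  twist: [0, 0, 0, 0, 0, 0, 0, 0, 0, 0]

```text
clock: 5.3
tool_pos: [493.8, -185.4, 354.0]
ee_rot: [0.0, 0.995, -0.095, 0.001]
wrist_force: [-0.2, 0.1, -7.7]
grip_width: 0.174
finger_force: 59.2
```

drive_tool:
  offset:
    - [0, 0, 0]
    - [0, 0, 0]
    - [0, 0, 0]
  twist: [0, 0, 0]

```text
clock: 5.6
tool_pos: [493.5, -185.4, 351.9]
ee_rot: [-0.0, 0.995, -0.095, -0.001]
wrist_force: [0.1, -0.9, -6.8]
grip_width: 0.175
finger_force: 59.2
```

Run:
```python
from h import *
s=bot.read_state();print({k:np.round(s[k],2) for k in("clock","tool_pos","ee_rot","wrist_force","torque","grip_width","finger_force","joint_pos")})
im=[]
for n in("top","side"):
    c=bot.camera(n);P=cloud(c);x,y=s["tool_pos"][:2]
    hsv=cv2.cvtColor(c["pixels"],cv2.COLOR_RGB2HSV)
    for lo,hi in((125,155),(90,175)):
        m=(P[...,2]>lo)&(P[...,2]<hi)&(abs(P[...,0]-x)<130)&(abs(P[...,1]-y)<130)
        print(n,lo,m.sum(),cv2.minAreaRect(P[m][:,:2].astype(np.float32)))
    im.append(c["pixels"][120:330,230:430,::-1] if n=="top" else c["pixels"][60:270,230:430,::-1])
cv2.imwrite("pics/lift.png",cv2.resize(np.hstack(im),None,fx=2,fy=2,interpolation=cv2.INTER_CUBIC))
```

```text
{'clock': np.float64(5.6), 'tool_pos': array([ 493.45, -185.38,  351.89]), 'ee_rot': array([-0.  ,  1.  , -0.09, -0.  ]), 'wrist_force': array([ 0.09, -0.92, -6.83]), 'torque': array([ 0.  ,  0.03, -0.04]), 'grip_width': np.float64(0.18), 'finger_force': np.float64(59.2), 'joint_pos': array([ 0.25,  0.44, -0.  ,  1.91,  0.  ,  0.8 , -1.52])}
top 125 252 ((499.5997314453125, -138.52593994140625), (42.41779327392578, 186.61566162109375), 79.41868591308594)
top 90 544 ((499.3962097167969, -139.615478515625), (44.63456344604492, 186.61566162109375), 79.41868591308594)
side 125 943 ((494.7019958496094, -183.22494506835938), (138.54550170898438, 188.5323486328125), 79.57952880859375)
side 90 1849 ((494.63861083984375, -183.13156127929688), (138.64259338378906, 188.77195739746094), 79.69282531738281)
```

View pics/lift.png

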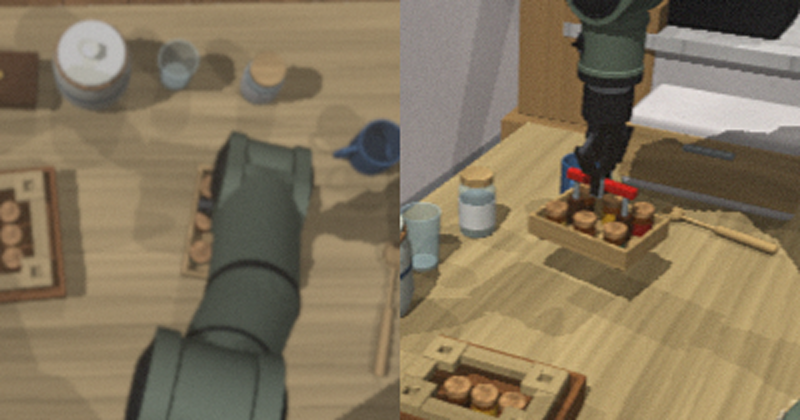

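The tray hangs level from the bar (right half, around (595,215)), about 7 N, nothing else disturbed. Now carry it over and turn it.

drive_tool:
  offset:
    - [-2, -10, 0]
    - [-5, -28, 0]
    - [-9, -50, 0]
    - [-13, -75, 0]
    - [-17, -100, 0]
    - [-22, -127, 0]
    - [-27, -154, 0]
    - [-31, -181, 0]
    - [-36, -208, 0]
    - [-41, -235, 0]
  twist: [-0.01, -0.03, -0.05, -0.07, -0.09, -0.11, -0.13, -0.15, -0.17, -0.19]

```text
clock: 6.7
tool_pos: [497.1, 55.8, 352.8]
ee_rot: [-0.0, 1.0, 0.001, 0.0]
wrist_force: [1.0, 0.1, -7.3]
grip_width: 0.173
finger_force: 59.2
```

drive_tool:
  offset:
    - [0.5, -25, 0]
    - [1, -50, 0]
    - [1.5, -73, 0]
    - [2, -93, 0]
    - [2.5, -110, 0]
    - [2.7, -123, 0]
    - [2.8, -133, 0]
    - [2.9, -138, 0]
    - [2.9, -140.5, 0]
    - [2.9, -140.5, 0]
  twist: [-0.02, -0.03, -0.045, -0.055, -0.065, -0.075, -0.08, -0.083, -0.083, -0.083]

```text
clock: 7.7
tool_pos: [500.8, 193.3, 352.7]
ee_rot: [0.0, 0.999, 0.041, -0.0]
wrist_force: [0.4, -0.7, -7.4]
grip_width: 0.173
finger_force: 59.2
```

drive_tool:
  offset:
    - [0, 0, 3]
    - [0, 0, 7]
    - [0, 0, 12]
    - [0, 0, 15]
    - [0, 0, 15]
    - [0, 0, 15]
  twist: [0, 0, 0, 0, 0, 0]

```text
clock: 8.3
tool_pos: [500.8, 193.5, 337.6]
ee_rot: [0.0, 0.999, 0.041, -0.0]
wrist_force: [0.4, 0.4, -6.1]
grip_width: 0.173
finger_force: 59.1
```

Run:
```python
from h import *
s=bot.read_state();print({k:np.round(s[k],4).tolist() for k in("clock","tool_pos","ee_rot","wrist_force","torque")})
im=[]
for n in("side","top"):
    c=bot.camera(n);np.savez(f"{n}1.npz",**c);P=cloud(c)
    m=(P[...,2]>78)&(P[...,2]<135)&(abs(P[...,0]-500)<130)&(abs(P[...,1]-193)<110)
    print(n,m.sum(),cv2.minAreaRect(P[m][:,:2].astype(np.float32)))
    for lo,hi in((50,72),):
        m=(P[...,2]>lo)&(P[...,2]<hi)&(abs(P[...,0]-500)<130)&(abs(P[...,1]-193)<110)
        print(n,m.sum(),cv2.minAreaRect(P[m][:,:2].astype(np.float32)))
    im.append(c["pixels"][170:320,190:340,::-1] if n=="side" else c["pixels"][160:310,170:320,::-1])
cv2.imwrite("pics/hov.png",cv2.resize(im[0],None,fx=4,fy=4,interpolation=cv2.INTER_CUBIC))
```

```text
{'clock': 8.3, 'tool_pos': [500.7658, 193.5385, 337.6437], 'ee_rot': [0.0, 0.9991, 0.0413, -0.0001], 'wrist_force': [0.3639, 0.3747, -6.0911], 'torque': [0.0187, -0.0403, -0.0273]}
side 2277 ((502.02386474609375, 194.14193725585938), (187.74024963378906, 136.32948303222656), 4.846909046173096)
side 1493 ((495.7109375, 185.14697265625), (227.87806701660156, 174.48463439941406), 4.781120777130127)
top 161 ((498.08953857421875, 194.70223999023438), (61.046146392822266, 222.67108154296875), 53.13838195800781)
top 167 ((487.29248046875, 180.4420166015625), (102.0618896484375, 273.0097961425781), 47.10563278198242)
```

View pics/hov.png

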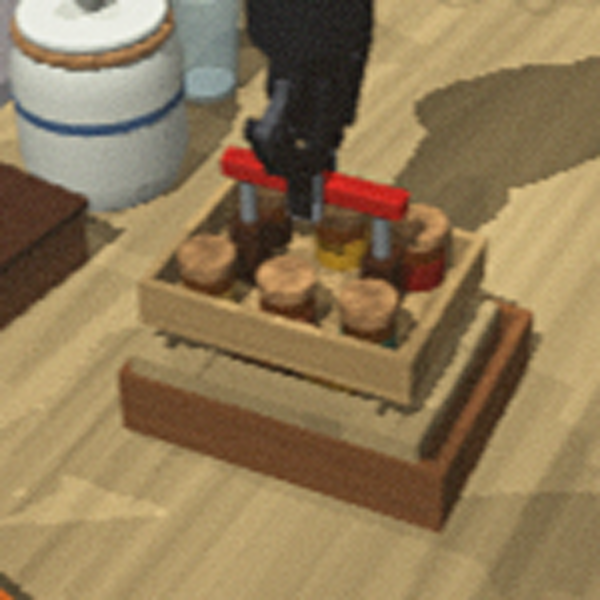

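The tray hovers over the frame, lugs showing at (172,340) and (385,405), parallel and about centred. Lower within the handle's play.

drive_tool:
  offset:
    - [-0.5, 0, 3]
    - [-1, 0, 6]
    - [-1, 0, 9]
    - [-1, 0, 11]
    - [-1, 0, 13]
    - [-1, 0, 14.5]
    - [-1, 0, 16]
    - [-1, 0, 16]
    - [-1, 0, 16]
  twist: [0, 0, 0, 0, 0, 0, 0, 0, 0]

```text
clock: 9.3
tool_pos: [499.8, 193.5, 321.7]
ee_rot: [-0.0, 0.999, 0.041, 0.0]
wrist_force: [-0.1, 0.1, -6.6]
grip_width: 0.172
finger_force: 59.2
```

drive_tool:
  offset:
    - [0, 0, 1]
    - [0, 0, 2]
    - [0, 0, 3]
    - [0, 0, 3]
  twist: [0, 0, 0, 0]

```text
clock: 9.7
tool_pos: [499.7, 193.5, 318.6]
ee_rot: [0.0, 0.999, 0.041, -0.0]
wrist_force: [-0.8, 0.4, -7.3]
grip_width: 0.18
finger_force: 59.2
```

drive_tool:
  offset:
    - [0, 0, 1]
    - [0, 0, 2]
    - [0, 0, 3]
    - [0, 0, 4]
    - [0, 0, 5]
    - [0, 0, 5]
    - [0, 0, 5]
  twist: [0, 0, 0, 0, 0, 0, 0]

```text
clock: 10.4
tool_pos: [499.8, 193.4, 313.9]
ee_rot: [-0.0, 0.999, 0.041, 0.0]
wrist_force: [-1.1, -2.6, -1.5]
grip_width: 0.176
finger_force: 60.1
```

drive_tool:
  offset:
    - [0, 0, 1]
    - [0, 0, 2]
    - [0, 0, 2]
    - [0, 0, 2]
  twist: [0, 0, 0, 0]

```text
clock: 10.8
tool_pos: [499.8, 193.5, 311.7]
ee_rot: [0.0, 0.999, 0.041, 0.0]
wrist_force: [0.4, -3.1, -1.2]
grip_width: 0.174
finger_force: 60.1
```

Run:
```python
from h import *
s=bot.read_state();print({k:np.round(s[k],3).tolist() for k in("clock","tool_pos","wrist_force","torque")})
c=bot.camera("side");P=cloud(c)
w=(P[...,2]>75)&(P[...,2]<150)&(abs(P[...,0]-500)<130)&(abs(P[...,1]-193)<110)
print(cv2.minAreaRect(P[w][:,:2].astype(np.float32)))
# rim heights: tray-frame coords
a=np.deg2rad(4.75);R=np.array([[np.cos(a),-np.sin(a)],[np.sin(a),np.cos(a)]])
l=(P[...,:2]-[500,193.5])@R
for nm,m in(("+y rim",(abs(l[...,1]-63)<3)),("-x rim",abs(l[...,0]+90)<3)):
    m=m&(P[...,2]>85)&(P[...,2]<112)&(abs(l[...,0])<93)&(abs(l[...,1])<66)
    ax=0 if nm[1]=="y" else 1
    q=l[m][:,ax];z=P[m][:,2];print(nm,m.sum(),np.percentile(z,90),np.polyfit(q,z,1))
cv2.imwrite("pics/home.png",cv2.resize(c["pixels"][170:320,190:340,::-1],None,fx=4,fy=4,interpolation=cv2.INTER_CUBIC))
```

```text
{'clock': 10.8, 'tool_pos': [499.794, 193.455, 311.692], 'wrist_force': [0.364, -3.13, -1.171], 'torque': [-0.375, 0.056, 0.035]}
((500.69622802734375, 195.59249877929688), (187.68553161621094, 134.38380432128906), 4.995837211608887)
+y rim 273 102.54478366817823 [5.68482925e-03 9.63099269e+01]
-x rim 161 102.89480295487101 [-7.73880100e-03  9.67147118e+01]
```

View pics/home.png

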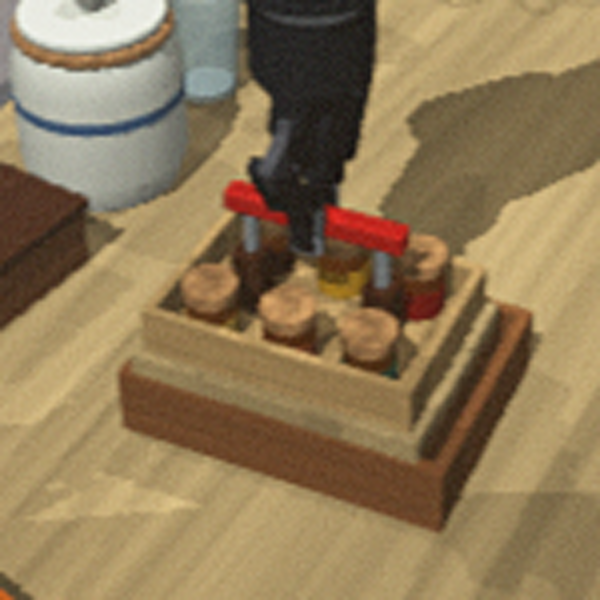

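It's home and level: the underside meets the frame all round, with no gap at (150,345)–(410,430). I'll relieve the small side load and check before letting go.

drive_tool:
  offset:
    - [0, 0.4, 0]
    - [0, 0.7, 0]
    - [0, 0.7, 0]
    - [0, 0.7, 0]
  twist: [0, 0, 0, 0]

```text
clock: 11.25
tool_pos: [499.8, 193.0, 311.8]
ee_rot: [-0.0, 0.999, 0.041, 0.0]
wrist_force: [-0.6, 0.2, -0.9]
grip_width: 0.169
finger_force: 60.1
```

drive_tool:
  offset:
    - [0, 0, 1]
    - [0, 0, 2]
    - [0, 0, 2]
  twist: [0, 0, 0]

```text
clock: 11.55
tool_pos: [499.8, 192.9, 309.6]
ee_rot: [-0.0, 0.999, 0.041, -0.0]
wrist_force: [-0.5, -0.1, -0.4]
grip_width: 0.176
finger_force: 60.1
```

drive_tool:
  offset:
    - [0, 0, 0]
    - [0, 0, 0]
    - [0, 0, 0]
    - [0, 0, 0]
    - [0, 0, 0]
    - [0, 0, 0]
    - [0, 0, 0]
    - [0, 0, 0]
  twist: [0, 0, 0, 0, 0, 0, 0, 0]
  fingers: 1

```text
clock: 12.35
tool_pos: [499.8, 192.8, 309.7]
ee_rot: [-0.0, 0.999, 0.041, 0.0]
wrist_force: [0.3, -0.6, 0.5]
grip_width: 1.001
finger_force: 0.0
```

drive_tool:
  offset:
    - [0, 0, -5]
    - [0, 0, -15]
    - [0, 0, -30]
    - [0, 0, -50]
    - [0, 0, -70]
    - [0, 0, -90]
    - [0, 0, -105]
    - [0, 0, -115]
    - [0, 0, -120]
    - [0, 0, -120]
  twist: [0, 0, 0, 0, 0, 0, 0, 0, 0, 0]

```text
clock: 13.35
tool_pos: [499.8, 192.8, 430.2]
ee_rot: [-0.0, 0.999, 0.041, 0.0]
wrist_force: [-0.6, -1.2, -0.4]
grip_width: 1.005
finger_force: 0.0
```

Run:
```python
from h import *
s=bot.read_state();print({k:np.round(s[k],3).tolist() for k in("clock","tool_pos","wrist_force","grip_width")})
c=bot.camera("side")
P=cloud(c)
w=(P[...,2]>75)&(P[...,2]<150)&(abs(P[...,0]-500)<130)&(abs(P[...,1]-193)<110)
print(cv2.minAreaRect(P[w][:,:2].astype(np.float32)))
cv2.imwrite("pics/end.png",c["pixels"][...,::-1])
```

```text
{'clock': 13.35, 'tool_pos': [499.8, 192.776, 430.165], 'wrist_force': [-0.641, -1.169, -0.421], 'grip_width': 1.005}
((501.2203369140625, 193.8012237548828), (188.5570526123047, 137.13670349121094), 5.032083988189697)
```

View pics/end.png

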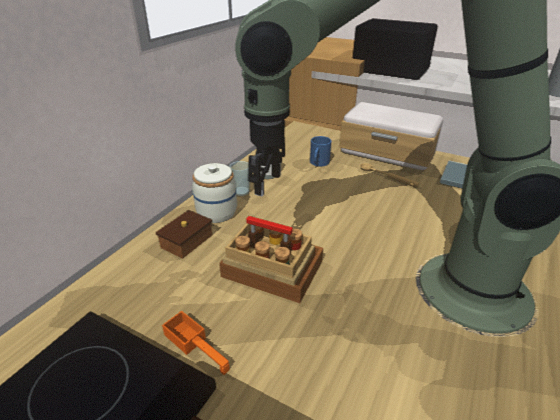

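The tray sits level on the lower tray at (270,250), the gripper is clear above it, and the bystanders that can be seen are where they were.

```bash
python3 -c "
from station import bot
print(bot.hand_in())"
```

```text
the job is handed in; nothing more can be done
None
```

The spice tray is stacked on the lower tray, level, with all four lugs home in their sockets. I let go only after it was seated, the visible bystanders are where they were, and the job was handed in at about 13.4 s; no verdict was shown.

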